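# Wedge up a stone relief under a height gauge

### The arm

A 6-joint arm with a two-finger parallel gripper is mounted at the origin on the work surface. World frame = base frame: x ahead of the robot, y to its left, z up, the work surface at z = 0. Lengths are in m, angles in rad, forces in N, time in s.
With the tool pointing down it reaches from about 0.3 to 0.875 m from the base axis. Payload 4.2 kg.
Tool frame: the origin (TCP) lies on the centre line of the jaws, within the pads' length; the fingertips stand tips_ahead ahead of it and the grasp point (between the pads) is the TCP (tips_ahead is the distance from the TCP to the fingertips, in m); z points along the fingers, y is the line along which they close (so a half turn about z gives the same grasp; the last joint's range is limited). The gripper opens to 85 mm and grips with 20 to 120 N. Pads are 22 mm wide; open, the fingers measure 114 mm over their backs; the gripper's body (76 mm by 85 mm) begins 54 mm behind the grasp point. The pads swing forward as they close: fully open they stand 13 mm farther back than shut.
Start: joints at [-1.2, 0.32, 1.565, -0, 1.257, -0.02], TCP at [0.219, -0.532, 0.25] pointing down, gripper open.
Joint ranges: [-3.11, 3.11], [-0.84, 2.01], [0.21, 2.61], [-1.34, 4.49], [0.05, 2.63], [-2.56, 2.56]. Speed limits (rad/s): [2.57, 2.57, 3.14, 3.14, 3.14, 3.14].

### API

Orientations are given as [roll, pitch, yaw] about the fixed x, y, z axes, in that order (R = Rz(yaw) Ry(pitch) Rx(roll)).
In Python, from station import get_state, grab_frame, get_calibration, hand_in, tips_ahead gives the robot as it stands.
- The arm moves only by the tool step_arm, never from a script. Its argument "motion" is a list of rows, each a list of 2 entries, a list of its own where there are three numbers: the shift along the world's x, y, z in m, then the turn, a rotation vector about the world's x, y, z in degrees. A call has 1 to 12 rows; each row shifts and turns the commanded pose from where the row before left it; what a row does not reach is not made up. A row lasts 1/8 s, in which the tool goes at most 62.5 mm and 10.7 degrees, less where a joint would pass 70% of its speed; a pose out of reach is approached as far as the arm can. A call is refused whole if a number of a shift passes 0.0625 or a number of a turn 10.7, either way. A call with a gripper value outside its range is refused whole. "fingers" is the finger opening in m, from 0 to 0.0854, set as the call begins (left out, the last holds). The fingers move at their own pace and stop on an object; the grip force is fixed at half the most. Time passes only in rows, so rows that do not move let the fingers close. It gives the time, the measured TCP pose, the force, the opening and the grip force at its end, in the units of the state.
- get_state(): the state, without advancing time (a new reading comes with each control period).
- grab_frame(name): name is "side" or "top"; returns the picture (400x640x3 uint8, blue, green, red); there is no depth.
- get_calibration(name): a dict with "intrinsics" (3x3 intrinsics, pixels), "R" (3x3) and "t" (3): a world point X has camera coordinates R X + t. Camera axes: x right, y down, z forward; pixel columns grow to the right and rows downward; lengths in m; the calibration is good to about 2 mm. A picture is of the moment at which its call begins. get_calibration takes no time and is no camera call.
- hand_in(): hands the job in; it is judged then, once.
The state is a dict: "time": time; "qpos": joint angles; "joint_vel": joint speeds; "joint_efforts": joint torques, N m; "eef_pos": TCP position; "tool_rot": TCP orientation; "wrist_force": force on the tool from outside, world axes, zero at the start; "ft_torque": the same for the moment, N m; "grip_width": opening from 0.0 (shut) to 1.0 (fully open); "grip_force": force on a finger pad.
Only numpy, scipy, OpenCV 4.12 (cv2) and the standard library are available. Lean on these libraries where they do the work, as an engineer would, in place of code of your own. Each camera call takes 0.05 s, during which the arm holds its last target. There are 200 camera calls.

### The job

First push the blue height gauge down by its black knob until its sprung red foot stands on the front margin of the stone slab and is pushed in about 6 mm, and leave it there. Then take the wooden wedge by its red tail, lay it flat on the bench and push it thin end first, square into the mouth of the setting frame between the two brass rests and under the slab's front edge, until that edge has just lifted off the rests, by about 3 mm. Finish while still gripping the wedge there, with the wedge alone carrying the front of the slab, and leave the mallet, rubbing stone and offcut where they are.

Things in the scene. Friction and masses are not known exactly. Their poses are not given: they have to be found in the camera images.
- base: Grey setting frame fixed to the bench. Origin on the bench (z = 0) mid-mouth, right below the slab's front edge; x points into the frame (push direction), y left, z up. Rear bearer bar 14 mm high at x 115-140 mm, back stop x 141-157, 34 high, side cheeks y +-58 to +-68, 26 high. The gauge's column (16 mm thick, 153 high) is at x 25, y 86 mm. The wedge slides on the bench itself.
- front_rests: Two brass rests of the frame, 14 mm high, 25 mm long (x = 1 to 26 mm), at y = +-38 to +-58 mm of the frame; the wedge goes through the 76 mm wide opening between them. Origin and axes as the frame's.
- slab: Loose pale grey-green soapstone relief slab, 140 (x) x 110 (y) x 20 mm, 0.65 to 1 kg, low dome on its rear half (72 mm across, 15 high). Origin at the centre of its underside, z up, x as the frame's. Lies on front rests and rear bar, underside 14 mm above the bench, 1.5 mm short of the back stop. Wedged up, it tips about its rear lower edge.
- slab_edge (a point): Middle of the slab's lower front edge. 14 mm above the bench at the start; its rise above that is the lift.
- wedge_grip (a point): Centre of the loose dark wooden wedge's red steel tail block (34 long x 34 wide x 56 mm high; the centre is 28 mm above the wedge's flat underside). x points to the thin tip, y across, z up. Grip it across its width (y). The wedge lies flat on the bench and weighs 0.1 to 0.2 kg, nearly all in the weighted tail: it balances 6 mm ahead of this point.
- wedge_tip (a point): Thin end of the wedge, on its underside, 147 mm ahead of the tail block's centre. Wedge 34 mm wide; slope 130 mm long, 5 mm thick at the tip rising evenly to 28 mm at the tail block. It meets the slab's edge with the tip about 51 mm inside the mouth; each further 5.65 mm of push lifts the edge 1 mm.
- carriage (a joint): Blue gauge carriage on its column: metres lowered from its top position (range 0 to 0.058). It stays where it is left; pushing it down takes about 6 to 8 N.
- knob_top (a point): Centre of the flat top of the carriage's black knob (24 mm across, 20 high, on a 12 mm neck), straight above the foot, at x = 25, y = 0 mm of the frame; 175 mm above the bench when the carriage reads 0.
- foot (a joint): Sprung red foot: metres pushed up into the carriage, 0 hanging free, at most 0.020. Soft spring, 0.4 N at 0, 100 N/m. Once the foot stands on the slab it grows as the carriage goes down, and by 0.82 mm per mm of lift of the slab's front edge.
- foot_tip (a point): Lowest point of the gauge's round red foot (12 mm across), 96 mm below the knob's top when hanging free. It comes down on the slab's flat front margin, 25 mm behind the front edge; the slab's top face is 34 mm above the bench.
- rubbing_stone: Bystander: loose dark rubbing stone, 100 x 50 x 26 mm, origin at the centre of its underside.
- mallet: Bystander: loose round wooden mallet standing on its head, 84 mm across and 195 mm high, origin at the centre of its underside.
- offcut: Bystander: loose white marble offcut, 70 x 55 x 50 mm, origin at the centre of its underside.
Things that resemble listed ones, but are neither listed nor needed, are in the scene too. Of the things like the base, leave any that is pink; of the rest the larger one is meant.

How it is judged:
On the way:
1. the gauge's foot stands on the slab, pushed in 3 to 10 mm, while the slab still lies on its rests (value of joint foot between 0.003 and 0.01 m and z of foot_tip in the frame of slab between 0.0175 and 0.0225 m and z of slab_edge in the frame of base below 0.0148 m and contact force between slab and front_rests above 0.5 N), for 0.3 s.
At the end, for the whole second after the job is handed in: Slab's lower front edge 1.5 to 6 mm up, off both brass rests, carried by the wedge; wedge gripped, flat on the bench (4 mm), in line with the frame (0.15 rad); slab still and in its frame; foot on the slab, in by 3 to 16.5 mm; robot touching no slab, frame or gauge (z of slab_edge in the frame of base between 0.0155 and 0.02 m and contact force between slab and front_rests below 0.05 N and contact force between slab and wedge above 1 N and contact force between the fingers and wedge above 2 N and contact force between each of the arm, the fingers and slab below 0.05 N and contact force between each of the arm, the fingers and base below 0.05 N and value of joint foot between 0.003 and 0.0165 m and z of foot_tip in the frame of slab between 0.0175 and 0.0225 m and x of slab in the frame of base between 0.062 and 0.076 m and y of slab in the frame of base between -0.006 and 0.006 m and z of wedge_tip in the frame of base below 0.004 m and z of wedge_grip in the frame of base below 0.033 m and angle between the x axis of wedge_grip and the x axis of base, either way round below 0.15 rad and linear speed of slab below 0.01 m/s); the arm keeps its last pose, push and grip.
It fails at once if a bystander is pushed more than 20 mm (distance of any of rubbing_stone, mallet, offcut from where it was at the start of the episode above 0.02 m).
It fails at once if the slab's front edge is lifted far more than asked, over 9 mm (z of slab_edge in the frame of base above 0.023 m).
It also fails if it takes over 58 s, if anything falls off the work surface, if the arm or the gripper's body presses on something with over 40 N, if the wrist force passes 120 N, or if a joint passes its speed limit or range.

## Working session

There is one attempt and no reset: what is moved stays moved. The work goes in short steps, Python scripts to look and compute and a tool call to move; the robot and the scene stay as the last step left them, time stands still between calls to the robot, and variables do not carry over. Pictures are saved under pics/ and viewed, at most 10 in all, crops included, and the job is handed in when it is done.

Besides the shell and the picture viewer there is one more tool, called after ">>>" as name(argument=value, ...) on one line, values as JSON. step_arm: Moves the arm, as the interface text tells. Its arguments: {"type":"object","properties":{"motion":{"type":"array","items":{"type":"array"}},"fingers":{"type":"number"}},"required":["motion"]}

```bash
mkdir -p pics; ls; python3 - <<'E'
from station import *
import cv2,numpy as np
for n in("side","top"):
    f=grab_frame(n); cv2.imwrite(f"pics/{n}0.png",f); c=get_calibration(n)
    print(n,np.round(c["intrinsics"],1).tolist(),np.round(c["R"],3).tolist(),np.round(c["t"],3))
s=get_state();print(s, tips_ahead)
E
```

```text
pics
side [[397.9, 0.0, 329.3], [0.0, 397.9, 197.4], [0.0, 0.0, 1.0]] [[0.99, -0.144, 0.006], [-0.099, -0.707, -0.7], [0.105, 0.692, -0.714]] [-0.484  0.163  0.952]
top [[389.1, 0.0, 316.3], [0.0, 389.1, 209.2], [0.0, 0.0, 1.0]] [[-0.016, -1.0, 0.017], [-0.994, 0.014, -0.104], [0.104, -0.019, -0.994]] [-0.002  0.508  1.105]
{'time': 0.1, 'qpos': array([-1.19997855e+00,  3.20204759e-01,  1.56559193e+00,  4.65833841e-06,
        1.25741524e+00, -1.99938020e-02]), 'joint_vel': array([-0.00051877, -0.00111306, -0.00273458, -0.00040681, -0.00106263,
        0.00013931]), 'joint_efforts': array([-6.73546383e-04, -4.16409016e+01, -2.34705108e+01, -2.32321690e-04,
        4.87441459e-03, -1.47724052e-05]), 'eef_pos': array([ 0.21889312, -0.53125203,  0.24956611]), 'tool_rot': array([-3.13997379e+00, -3.68015717e-05,  3.90810111e-01]), 'wrist_force': array([-0.22343173,  1.50630699,  1.0238971 ]), 'ft_torque': array([-0.03569887, -0.02407118,  0.00829469]), 'grip_force': 0.0, 'grip_width': 1.0007085667157347} 0.019
```

View pics/top0.png

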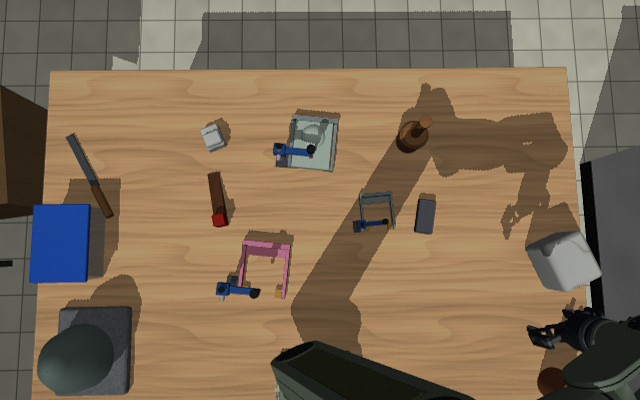

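View pics/side0.png

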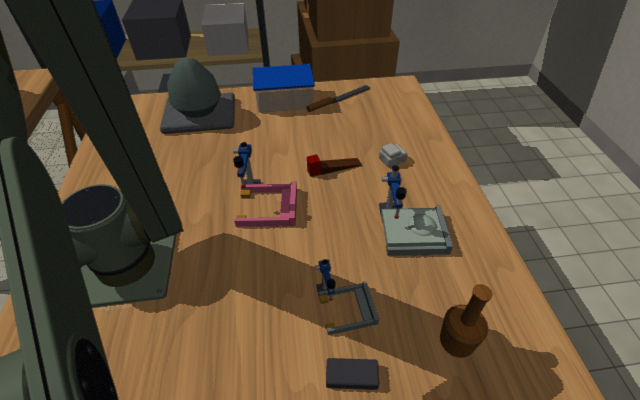

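Frame candidates in the top view are pink (265,268), small grey (375,210) and large grey with the slab (310,140). The large grey one fits: it isn't pink, and it is the larger of the other two. The wedge with the red tail is at (218,200). I'll confirm with an enlarged crop and measure by colour.

```bash
cat > h.py <<'E'
import cv2,numpy as np
from station import *
def cal(n):
    c=get_calibration(n);return np.array(c["intrinsics"]),np.array(c["R"]),np.array(c["t"]).ravel()
def ray(n,p):
    K,R,t=cal(n);d=R.T@np.linalg.solve(K,[p[0],p[1],1.]);return -R.T@t,d
def onz(n,p,z):
    o,d=ray(n,p);return o+d*(z-o[2])/d[2]
def tri(p,q):
    (a,u),(b,v)=ray("top",p),ray("side",q)
    s=np.linalg.lstsq(np.c_[u,-v],b-a,rcond=None)[0];A,B=a+u*s[0],b+v*s[1]
    return (A+B)/2,np.linalg.norm(A-B)
def proj(n,X):
    K,R,t=cal(n);q=K@(R@np.asarray(X)+t);return q[:2]/q[2]
def crop(f,x0,y0,x1,y1,s,name): cv2.imwrite(name,cv2.resize(f[y0:y1,x0:x1],None,fx=s,fy=s,interpolation=cv2.INTER_CUBIC))
E
python3 - <<'E'
from h import *
t=cv2.imread("pics/top0.png");s=cv2.imread("pics/side0.png")
a=cv2.resize(t[100:240,195:345],None,fx=3.7,fy=3.7,interpolation=cv2.INTER_CUBIC)[:518,:400]
a=cv2.resize(t[100:240,200:345],None,fx=2.75,fy=2.75*1.0,interpolation=cv2.INTER_CUBIC)
b=cv2.resize(s[140:260,300:460],None,fx=2.5,fy=2.5,interpolation=cv2.INTER_CUBIC)
H=max(a.shape[0],b.shape[0]);P=lambda i:cv2.copyMakeBorder(i,0,H-i.shape[0],0,0,cv2.BORDER_CONSTANT)
m=np.hstack([P(a),P(b)]);print(m.shape);cv2.imwrite("pics/crop1.png",m)
for n,f in(("top",t),("side",s)):
    h=cv2.cvtColor(f,cv2.COLOR_BGR2HSV)
    for nm,lo,hi in(("red",(0,190,60),(4,255,255)),("slab",(60,12,110),(95,70,255)),("blue",(100,120,40),(125,255,255))):
        k,l,st,ce=cv2.connectedComponentsWithStats(cv2.inRange(h,lo,hi))
        for i in range(1,k):
            if st[i,4]>25: 
                r=cv2.minAreaRect(np.argwhere(l==i)[:,::-1].astype(np.float32))
                print(n,nm,st[i].tolist(),ce[i].round(1),np.round(cv2.boxPoints(r),1).tolist())
E
```

```text
(385, 799, 3)
top red [212, 213, 13, 14, 142] [218.1 219.5] [[211.10000610351562, 214.39999389648438], [222.1999969482422, 212.1999969482422], [224.8000030517578, 224.8000030517578], [213.60000610351562, 227.10000610351562]]
top slab [293, 115, 32, 20, 364] [307.9 123.9] [[291.29998779296875, 132.1999969482422], [293.0, 114.5999984741211], [324.0, 117.69999694824219], [322.29998779296875, 135.3000030517578]]
top slab [292, 119, 46, 51, 839] [317.3 151.8] [[289.8999938964844, 165.60000610351562], [300.70001220703125, 111.69999694824219], [337.3999938964844, 119.0999984741211], [326.6000061035156, 172.89999389648438]]
top slab [330, 125, 7, 46, 119] [333.2 146.8] [[329.79998779296875, 170.0], [334.0, 124.80000305175781], [336.6000061035156, 125.0999984741211], [332.3999938964844, 170.1999969482422]]
top slab [290, 138, 20, 11, 132] [299.6 143.5] [[289.6000061035156, 146.6999969482422], [290.6000061035156, 137.39999389648438], [309.5, 139.1999969482422], [308.5, 148.60000610351562]]
top slab [288, 155, 3, 11, 27] [289. 160.] [[288.0, 155.0], [290.0, 155.0], [290.0, 165.0], [288.0, 165.0
[... 927 characters left out ...]
367432], [131.5, 50.79999923706055], [115.30000305175781, 57.29999923706055]]
side blue [253, 63, 61, 27, 1377] [282.3  76.6] [[251.5, 66.9000015258789], [311.8999938964844, 62.70000076293945], [313.5, 86.0], [253.10000610351562, 90.19999694824219]]
side blue [238, 145, 13, 32, 176] [243.6 157.2] [[232.0, 174.0], [239.8000030517578, 142.6999969482422], [250.89999389648438, 145.5], [243.10000610351562, 176.8000030517578]]
side blue [388, 173, 14, 35, 217] [394.1 187.5] [[387.6000061035156, 173.0], [399.70001220703125, 172.5], [401.1000061035156, 207.0], [389.0, 207.39999389648438]]
side blue [320, 261, 10, 22, 117] [325.1 270.3] [[320.0, 261.0], [329.0, 261.0], [329.0, 282.0], [320.0, 282.0]]
```

View pics/crop1.png

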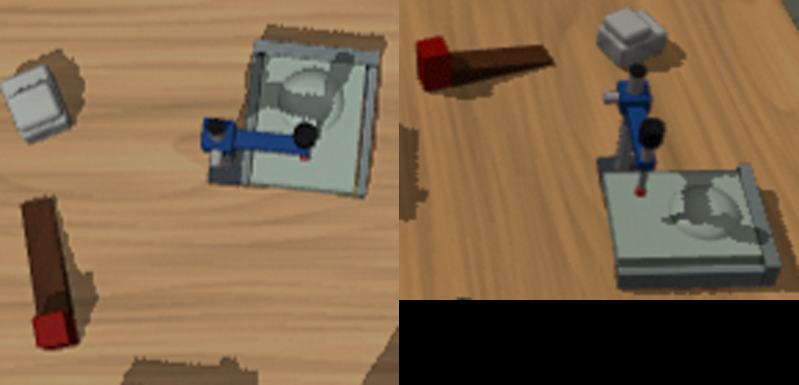

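The crop confirms it: the large grey frame holds the pale slab, with blue gauge on its left, black knob near (311,148) top / (401,192) side, and red foot above the slab's front margin. The wedge lies flat with its tail at (218,219) and tip near (213.5,173).

```bash
python3 - <<'E'
from h import *
np.set_printoptions(precision=4,suppress=True)
t=cv2.imread("pics/top0.png");s=cv2.imread("pics/side0.png")
def comp(f,mask,near):
    k,l,st,ce=cv2.connectedComponentsWithStats(mask);c=[(np.hypot(*(ce[i]-near)),i) for i in range(1,k) if st[i,4]>15];i=min(c)[1];return l==i,st[i],ce[i]
# knob: black
for n,f,b in(("top",t,(310,148)),("side",s,(401,192))):
    m=(f.max(2)<38).astype(np.uint8); M,st,ce=comp(f,m,b); print(n,"knob",st,ce)
print("slab FL,FR",tri((287.6,166.5),(381.6,208.8)),tri((329,169.8),(387,244.8)))
A=onz("top",(287.6,166.5),.034);B=onz("top",(329,169.8),.034);print(A,B,np.linalg.norm(A-B))
# frame right cheek outer line and left: slab right edge back
C=onz("top",(332.7,120.7),.034);print("BR",C, np.linalg.norm(C-B),np.degrees(np.arctan2(C[1]-B[1],C[0]-B[0])), np.degrees(np.arctan2(-(B-A)[0],(A-B)[1])) )
print("knob",tri((310.9,148),(400.8,192)))
# wedge: dark brown + red
h=cv2.cvtColor(t,cv2.COLOR_BGR2HSV)
br=((h[...,0]<15)&(h[...,1]>120)&(h[...,2]<85)).astype(np.uint8);M,st,ce=comp(t,br,(215,192));print("wood",st,ce)
r=cv2.minAreaRect(np.argwhere(M)[:,::-1].astype(np.float32));print(cv2.boxPoints(r).tolist())
print("tail top",onz("top",(217.2,219),.056), "tri",tri((217.2,219),(312.2,158)))
print("tip",onz("top",(213.7,173),.005))
E
```

```text
top knob [307 145   8   9  59] [310.4746 148.8475]
side knob [396 188  10  12  92] [400.2717 193.1196]
slab FL,FR (array([0.637 , 0.0725, 0.0258]), np.float64(0.004025362638974409)) (array([ 0.6228, -0.0487,  0.03  ]), np.float64(0.00015508361706205334))
[0.6332 0.0723 0.034 ] [ 0.6219 -0.0484  0.034 ] 0.12122878195646518
BR [ 0.7695 -0.0623  0.034 ] 0.148238587624679 -5.350816200715044 5.340752843100362
knob (array([0.6554, 0.0044, 0.1533]), np.float64(0.0009317416063743905))
wood [208 172  21  53 544] [216.9375 195.261 ]
[[205.4603729248047, 173.7886962890625], [218.6830291748047, 171.3094482421875], [228.5434112548828, 223.89813232421875], [215.3207550048828, 226.37738037109375]]
tail top [0.4807 0.27   0.056 ] tri (array([0.4795, 0.2704, 0.0544]), np.float64(0.0025665817646954876))
tip [0.6225 0.2939 0.005 ]
```

Cross-checks agree. Frame yaw is about -5.35° from both the front edge and the side. Its origin is near (0.628,0.006) and the knob near (0.653,0.005). The wedge grip is near (0.4805,0.270), with yaw about 9.7° and grip-to-tip 144 mm (147 expected). I'm moving over the knob with the fingers shut.

>>> step_arm(motion=[[[0.036,0.0447,0.002],[0,0,-2.3]],[[0.036,0.0447,0],[0,0,-2.3]],[[0.036,0.0447,0],[0,0,-2.3]],[[0.036,0.0447,0],[0,0,-2.3]],[[0.036,0.0447,0],[0,0,-2.3]],[[0.036,0.0447,0],[0,0,-2.3]],[[0.036,0.0447,0],[0,0,-2.3]],[[0.036,0.0447,0],[0,0,-2.3]],[[0.036,0.0447,0],[0,0,-2.3]],[[0.036,0.0447,0],[0,0,-2.3]],[[0.036,0.0447,0],[0,0,-2.3]],[[0.036,0.0447,0],[0,0,-2.3]]], fingers=0)

```text
time: 1.6
eef_pos: [0.6519, 0.0064, 0.2518]
tool_rot: [3.141, 0.001, -0.092]
wrist_force: [0.3, -0.3, -0.7]
grip_width: 0.002
grip_force: 0.0
```

>>> step_arm(motion=[[[0.001,-0.001,-0.025],[0,0,0]],[[0,0,-0.022],[0,0,0]],[[0,0,0],[0,0,0]]])

```text
time: 1.98
eef_pos: [0.6508, 0.0039, 0.2028]
tool_rot: [3.141, 0.006, -0.091]
wrist_force: [0.8, 0.1, 0.6]
grip_width: 0.001
grip_force: 0.0
```

```bash
python3 - <<'E'
from h import *
t=grab_frame("top");s=grab_frame("side");cv2.imwrite("pics/t1.png",t);cv2.imwrite("pics/s1.png",s)
p=get_state()["eef_pos"];print(p,proj("side",p-[0,0,.019]),proj("side",[.653,.005,.175]))
crop(s,360,130,460,230,6,"pics/c2.png")
E
```

```text
[0.65221214 0.00362253 0.20566531] [401.73201756 181.72875648] [401.20589157 185.04402349]
```

View pics/c2.png

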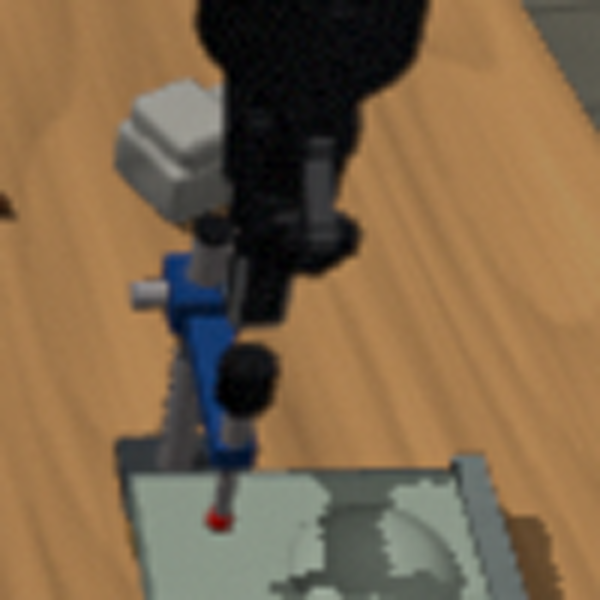

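Picture: fingertip end at about (404,183), knob top at about (402,190). Allowing for perspective, they line up to within about 2 mm in x. The knob looks 10 mm or so below its top position. I'll descend until contact.

>>> step_arm(motion=[[[-0.001,0.001,-0.005],[0,0,0]],[[0,0,-0.005],[0,0,0]],[[0,0,-0.005],[0,0,0]],[[0,0,-0.005],[0,0,0]]])

```text
time: 2.58
eef_pos: [0.651, 0.0047, 0.185]
tool_rot: [3.142, 0.0, -0.091]
wrist_force: [0.9, -0.1, -0.5]
grip_width: -0.002
grip_force: 0.0
```

>>> step_arm(motion=[[[0,0,-0.003],[0,0,0]],[[0,0,-0.003],[0,0,0]],[[0,0,-0.003],[0,0,0]]])

```text
time: 2.95
eef_pos: [0.6511, 0.0047, 0.1771]
tool_rot: [3.142, -0.001, -0.091]
wrist_force: [-2.1, 0.6, 7.6]
grip_width: 0.002
grip_force: 2.9
```

>>> step_arm(motion=[[[0,0,-0.003],[0,0,0]],[[0,0,-0.003],[0,0,0]],[[0,0,-0.003],[0,0,0]]])

```text
time: 3.32
eef_pos: [0.6511, 0.0048, 0.1686]
tool_rot: [3.142, -0.001, -0.091]
wrist_force: [-1.5, 0.4, 6.3]
grip_width: 0.003
grip_force: 3.0
```

>>> step_arm(motion=[[[0,0,-0.004],[0,0,0]],[[0,0,-0.004],[0,0,0]],[[0,0,-0.004],[0,0,0]],[[0,0,-0.004],[0,0,0]],[[0,0,-0.004],[0,0,0]],[[0,0,-0.003],[0,0,0]],[[0,0,0],[0,0,0]],[[0,0,0],[0,0,0]]])

```text
time: 4.32
eef_pos: [0.6511, 0.0047, 0.1452]
tool_rot: [3.142, -0.001, -0.091]
wrist_force: [-1.3, -0.2, 5.5]
grip_width: 0.004
grip_force: 2.7
```

```bash
python3 - <<'E'
from h import *
z=[];
for i in range(2):
    s=grab_frame("side");z.append(get_state()["eef_pos"])
print(np.mean(z,0),get_state()["wrist_force"])
cv2.imwrite("pics/s2.png",s);crop(s,370,140,450,230,6,"pics/c3.png")
E
```

```text
[0.65108136 0.00473299 0.14523361] [-2.47512128  0.46224599  6.00702411]
```

View pics/c3.png

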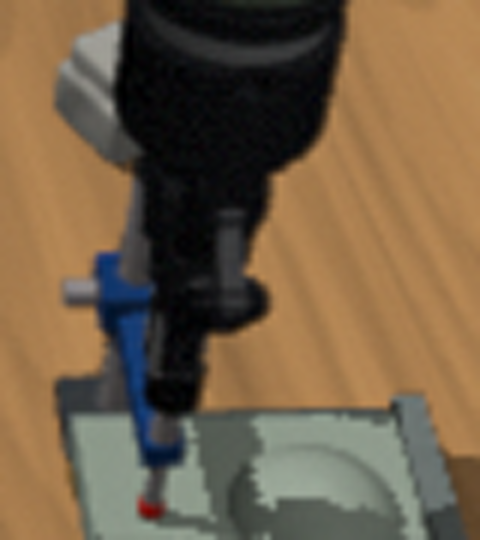

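The foot (crop (150,508)) touches the slab next to its shadow. The knob top is at 0.126, so the foot is in by about 3.8 mm. I'll push 2.2 mm more, dwell, then lift off straight up and open.

>>> step_arm(motion=[[[0,0,-0.0012],[0,0,0]],[[0,0,-0.0012],[0,0,0]],[[0,0,0],[0,0,0]],[[0,0,0],[0,0,0]],[[0,0,0],[0,0,0]],[[0,0,0],[0,0,0]]])

```text
time: 5.18
eef_pos: [0.6511, 0.0047, 0.1429]
tool_rot: [3.142, -0.001, -0.091]
wrist_force: [-1.5, 0.1, 5.3]
grip_width: -0.003
grip_force: 2.9
```

>>> step_arm(motion=[[[0,0,0.003],[0,0,0]],[[0,0,0.01],[0,0,0]],[[0,0,0.03],[0,0,0]],[[0,0,0.04],[0,0,0]],[[-0.029,0.044,0],[0,0,2.5]],[[-0.029,0.044,0],[0,0,2.5]],[[-0.029,0.044,0],[0,0,2.5]],[[-0.029,0.044,0],[0,0,2.5]],[[-0.029,0.044,0],[0,0,2.5]],[[-0.029,0.044,0],[0,0,2.5]],[[0,0,0],[0,0,0]]])

```text
time: 6.55
eef_pos: [0.4754, 0.2712, 0.2255]
tool_rot: [-3.141, -0.0, 0.176]
wrist_force: [-0.3, -0.4, 0.4]
grip_width: -0.0
grip_force: 0.0
```

```bash
python3 - <<'E'
from h import *
t=grab_frame("top");s=grab_frame("side");cv2.imwrite("pics/t3.png",t);cv2.imwrite("pics/s3.png",s)
a=cv2.resize(t[100:240,190:350],None,fx=2.5,fy=2.5,interpolation=cv2.INTER_CUBIC)
b=cv2.resize(s[120:260,300:460],None,fx=2.5,fy=2.5,interpolation=cv2.INTER_CUBIC)
cv2.imwrite("pics/c4.png",np.hstack([a,b]));print(get_state()["eef_pos"])
E
```

```text
[0.47718294 0.26891152 0.22533646]
```

View pics/c4.png

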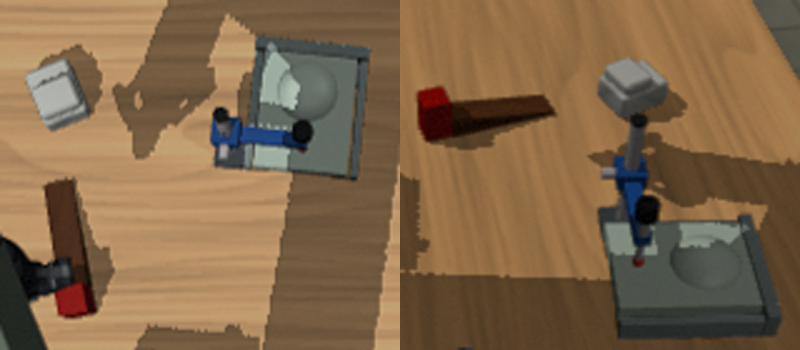

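The gauge stayed down with its foot on the slab (side (394,225)), and the wedge is undisturbed with its tail at (219.6,219). I'm opening and going down on the tail.

>>> step_arm(motion=[[[0.003,0.001,-0.045],[0,0,0]],[[0,0,-0.045],[0,0,0]],[[0,0,0],[0,0,0]],[[0,0,0],[0,0,0]],[[0,0,-0.04],[0,0,0]],[[0,0,-0.04],[0,0,0]],[[0,0,-0.02],[0,0,0]],[[0,0,-0.004],[0,0,0]],[[0,0,0],[0,0,0]]], fingers=0.085)

```text
time: 7.78
eef_pos: [0.4814, 0.2703, 0.0326]
tool_rot: [-3.141, -0.003, 0.171]
wrist_force: [0.6, -0.2, 0.1]
grip_width: 0.999
grip_force: 0.0
```

```bash
python3 - <<'E'
from h import *
np.set_printoptions(precision=4,suppress=True)
s=get_state();print(s["eef_pos"],s["tool_rot"],s["wrist_force"],s["grip_width"])
f=grab_frame("side");cv2.imwrite("pics/s4.png",f)
print("knob",tri((310.4,152),(398.8,202)),onz("top",(310.4,152),.118),onz("side",(398.8,202),.118))
# right frame edge in top view (crop pts): front-right outer, back-right outer, at cheek top z .026
P=onz("top",(190+358/2.5,100+178/2.5),.026);Q=onz("top",(190+368/2.5,100+48/2.5),.034);print(P,Q,np.degrees(np.arctan2(*(Q-P)[1::-1])))
# foot tip on slab
print("foot",onz("side",(300+238/2.5,120+262/2.5),.038))
E
```

```text
[0.4814 0.2703 0.0326] [-3.1407 -0.0032  0.1707] [ 0.6336 -0.2113  0.0977] 0.9993552779482332
knob (array([0.6545, 0.0055, 0.1188]), np.float64(0.0011031141223642445)) [0.6542 0.0056 0.118 ] [0.6554 0.0063 0.118 ]
[ 0.6192 -0.0612  0.026 ] [ 0.7739 -0.0757  0.034 ] -5.3735082661261115
foot [0.6562 0.0038 0.038 ]
```

>>> step_arm(motion=[[[0,0,-0.002],[0,0,0]],[[0,0,0],[0,0,0]],[[0,0,0],[0,0,0]],[[0,0,0],[0,0,0]],[[0,0,0],[0,0,0]],[[0,0,0],[0,0,0]],[[0,0,0],[0,0,0]],[[0,0,0],[0,0,0]]], fingers=0.02)

```text
time: 8.82
eef_pos: [0.4804, 0.2699, 0.0294]
tool_rot: [-3.141, -0.001, 0.171]
wrist_force: [-0.0, -0.1, 6.2]
grip_width: 0.395
grip_force: 60.2
```

The block is held at 33.6 mm width, which matches 34. I'm lifting over the pink frame, drawing back, shifting across and squaring to the frame's yaw.

>>> step_arm(motion=[[[-0.005,0,0.02],[0,0,0]],[[-0.01,0,0.03],[0,0,0]],[[-0.015,0,0.03],[0,0,0]],[[0,-0.0354,0],[0,0,-2.16]],[[0,-0.0354,0],[0,0,-2.16]],[[0,-0.0354,0],[0,0,-2.16]],[[0,-0.0354,0],[0,0,-2.16]],[[0,-0.0354,0],[0,0,-2.16]],[[0,-0.0354,0],[0,0,-2.16]],[[0,-0.0354,0],[0,0,-2.16]],[[0.01,0,-0.02],[0,0,0]],[[0,0,0],[0,0,0]]])

```text
time: 10.32
eef_pos: [0.459, 0.0215, 0.0876]
tool_rot: [3.141, 0.004, -0.094]
wrist_force: [-0.8, 0.4, -1.7]
grip_width: 0.395
grip_force: 60.1
```

```bash
python3 - <<'E'
from h import *
np.set_printoptions(precision=4,suppress=True)
s=get_state();print(s["eef_pos"],s["tool_rot"],s["wrist_force"],s["grip_width"])
t=grab_frame("top");f=grab_frame("side");cv2.imwrite("pics/t5.png",t);cv2.imwrite("pics/s5.png",f)
a=cv2.resize(t[110:270,220:380],None,fx=2.5,fy=2.5,interpolation=cv2.INTER_CUBIC)
b=cv2.resize(f[130:290,270:430],None,fx=2.5,fy=2.5,interpolation=cv2.INTER_CUBIC)
cv2.imwrite("pics/c5.png",np.hstack([a,b]))
E
```

```text
[0.459  0.0215 0.0876] [ 3.1411  0.0039 -0.094 ] [-0.7654  0.4379 -1.7096] 0.39518193539930835
```

View pics/c5.png

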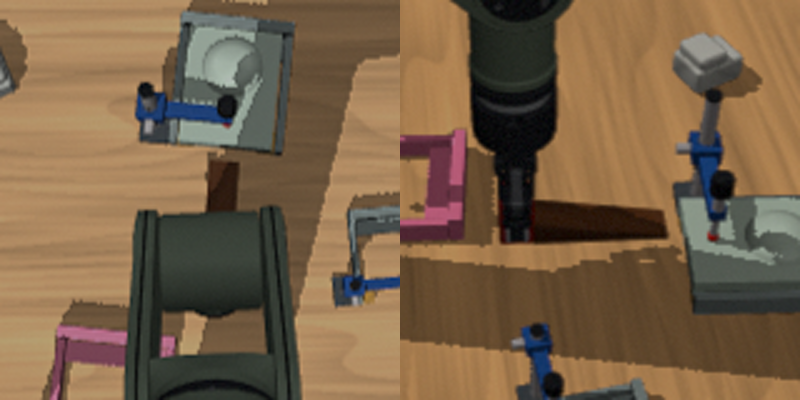

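The wedge hangs level in the grip, with its tip at top (309,175) / side (376,220) and the pink frame clear. I'll check the tip position against the frame.

```bash
python3 - <<'E'
from h import *
np.set_printoptions(precision=4,suppress=True)
t=cv2.imread("pics/t5.png");h=cv2.cvtColor(t,cv2.COLOR_BGR2HSV)[150:200,290:340]
m=(h[...,0]<15)&(h[...,1]>110)&(h[...,2]<75)
for r in range(12,50,4):
    c=np.flatnonzero(m[r]); print(r+150,(c.min()+290,c.max()+290,len(c)) if len(c) else None)
o=np.array([.629,.0075,0]);a=np.radians(-5.35);X=np.array([np.cos(a),np.sin(a),0]);Y=np.array([-X[1],X[0],0])
for P in (onz("top",(309.2,174.8),.062),tri((309.2,174.8),(376,219.5))[0],np.array([.459,.0215,.0876])+.147*X):
    print(P,"frame",(P-o)@X,(P-o)@Y)
f=cv2.imread("pics/s5.png");hh=cv2.cvtColor(f,cv2.COLOR_BGR2HSV)[205:235,330:385]
mm=(hh[...,0]<15)&(hh[...,1]>110)&(hh[...,2]<75);ys,xs=np.nonzero(mm);print("side wood right end",xs.max()+330,ys[xs>=xs.max()-1].min()+205,ys[xs>=xs.max()-1].max()+205)
E
```

```text
162 None
166 None
170 None
174 (np.int64(304), np.int64(305), 2)
178 (np.int64(304), np.int64(315), 12)
182 (np.int64(303), np.int64(314), 12)
186 (np.int64(303), np.int64(314), 12)
190 (np.int64(303), np.int64(314), 12)
194 (np.int64(302), np.int64(305), 4)
198 None
[0.6024 0.0096 0.062 ] frame -0.026725675439664986 -0.0003635016977194463
[0.6046 0.0094 0.0595] frame -0.02447039549448729 -0.00033964562235069243
[0.6054 0.0078 0.0876] frame -0.023564783588558062 -0.001911700653439421
side wood right end 376 220 224
```

The tip matches within 2 mm, at frame x ≈ -25 mm and y ≈ 0, so contact is expected after about 76 mm of push and 3 mm lift after about 93 mm. I'm lowering to the bench.

>>> step_arm(motion=[[[0,0,-0.025],[0,0,0]],[[0,0,-0.02],[0,0,0]],[[0,0,-0.009],[0,0,0]],[[0,0,-0.002],[0,0,0]],[[0,0,0],[0,0,0]],[[0,0,0],[0,0,0]]])

```text
time: 11.18
eef_pos: [0.4605, 0.022, 0.0336]
tool_rot: [-3.142, -0.001, -0.093]
wrist_force: [0.0, 1.1, -1.7]
grip_width: 0.391
grip_force: 60.1
```

>>> step_arm(motion=[[[0,0,-0.001],[0,0,0]],[[0,0,-0.001],[0,0,0]],[[0,0,0],[0,0,0]]])

```text
time: 11.55
eef_pos: [0.46, 0.0219, 0.0309]
tool_rot: [3.141, 0.0, -0.093]
wrist_force: [-0.7, 1.0, -1.4]
grip_width: 0.388
grip_force: 60.1
```

>>> step_arm(motion=[[[0,0,-0.001],[0,0,0]],[[0,0,-0.0007],[0,0,0]],[[0,0,0],[0,0,0]]])

```text
time: 11.92
eef_pos: [0.46, 0.0219, 0.0294]
tool_rot: [3.141, -0.0, -0.093]
wrist_force: [-1.6, -1.7, 1.7]
grip_width: 0.388
grip_force: 60.6
```

It is on the bench (force changed sign). Pushing 60 mm along the frame's x.

>>> step_arm(motion=[[[0.005975,-0.00056,0],[0,0,0]],[[0.005975,-0.00056,0],[0,0,0]],[[0.005975,-0.00056,0],[0,0,0]],[[0.005975,-0.00056,0],[0,0,0]],[[0.005975,-0.00056,0],[0,0,0]],[[0.005975,-0.00056,0],[0,0,0]],[[0.005975,-0.00056,0],[0,0,0]],[[0.005975,-0.00056,0],[0,0,0]],[[0.005975,-0.00056,0],[0,0,0]],[[0.005975,-0.00056,0],[0,0,0]],[[0,0,0],[0,0,0]]])

```text
time: 13.3
eef_pos: [0.5206, 0.0163, 0.0294]
tool_rot: [3.142, -0.001, -0.093]
wrist_force: [-0.8, 0.1, 3.0]
grip_width: 0.387
grip_force: 60.8
```

>>> step_arm(motion=[[[0.004,-0.00037,0],[0,0,0]],[[0.004,-0.00037,0],[0,0,0]],[[0,0,0],[0,0,0]]])

```text
time: 13.68
eef_pos: [0.5276, 0.0156, 0.0294]
tool_rot: [3.141, 0.0, -0.093]
wrist_force: [-3.0, -0.1, 5.3]
grip_width: 0.391
grip_force: 60.9
```

>>> step_arm(motion=[[[0.002,-0.00019,0],[0,0,0]],[[0.002,-0.00019,0],[0,0,0]],[[0,0,0],[0,0,0]]])

```text
time: 14.05
eef_pos: [0.531, 0.0153, 0.0294]
tool_rot: [3.141, 0.002, -0.093]
wrist_force: [-4.9, 0.4, 6.6]
grip_width: 0.39
grip_force: 61.0
```

>>> step_arm(motion=[[[0.002,-0.00019,0],[0,0,0]],[[0.002,-0.00019,0],[0,0,0]],[[0,0,0],[0,0,0]]])

```text
time: 14.42
eef_pos: [0.5343, 0.0149, 0.0294]
tool_rot: [3.141, 0.003, -0.093]
wrist_force: [-6.8, -0.2, 8.2]
grip_width: 0.391
grip_force: 61.4
```

```bash
python3 - <<'E'
from h import *
for n in("top","side"): cv2.imwrite(f"pics/{n}6.png",grab_frame(n))
w=get_state();print(w["wrist_force"],w["eef_pos"])
E
```

```text
[-7.04415695 -0.1657787   7.67011784] [0.53427772 0.01493421 0.02943322]
```

>>> step_arm(motion=[[[0.0015,-0.00014,0],[0,0,0]],[[0.0015,-0.00014,0],[0,0,0]],[[0,0,0],[0,0,0]]])

```text
time: 14.9
eef_pos: [0.5348, 0.0149, 0.0294]
tool_rot: [3.141, 0.008, -0.093]
wrist_force: [-11.9, 1.3, 13.1]
grip_width: 0.391
grip_force: 61.9
```

>>> step_arm(motion=[[[0.0015,-0.00014,0],[0,0,0]],[[0.0015,-0.00014,0],[0,0,0]],[[0,0,0],[0,0,0]]])

```text
time: 15.28
eef_pos: [0.5354, 0.0148, 0.0294]
tool_rot: [3.141, 0.014, -0.093]
wrist_force: [-17.6, 2.5, 17.4]
grip_width: 0.393
grip_force: 62.1
```

>>> step_arm(motion=[[[0.0015,-0.00014,0],[0,0,0]],[[0.0015,-0.00014,0],[0,0,0]],[[0,0,0],[0,0,0]]])

```text
time: 15.65
eef_pos: [0.5368, 0.0147, 0.0293]
tool_rot: [3.141, 0.017, -0.093]
wrist_force: [-19.7, 2.6, 21.2]
grip_width: 0.394
grip_force: 62.3
```

The arm is pressing down on the bench (Fz 21 N), and that friction resists the push. I'm easing the commanded height and pitch.

>>> step_arm(motion=[[[0,0,0.0005],[0,-0.3,0]],[[0,0,0.0005],[0,-0.3,0]],[[0,0,0],[0,0,0]]])

```text
time: 16.02
eef_pos: [0.5371, 0.0146, 0.0293]
tool_rot: [-3.142, 0.007, -0.093]
wrist_force: [-14.4, 3.3, 14.0]
grip_width: 0.389
grip_force: 61.3
```

>>> step_arm(motion=[[[0,0,0.0005],[0,-0.2,0]],[[0,0,0.0005],[0,-0.2,0]],[[0,0,0],[0,0,0]]])

```text
time: 16.4
eef_pos: [0.5387, 0.0143, 0.0293]
tool_rot: [-3.141, -0.003, -0.093]
wrist_force: [-9.7, 2.1, 1.7]
grip_width: 0.39
grip_force: 59.9
```

```bash
python3 - <<'E'
from h import *
np.set_printoptions(precision=3,suppress=True)
for n in("top","side"): cv2.imwrite(f"pics/{n}7.png",grab_frame(n))
w=get_state();print(w["wrist_force"],w["eef_pos"],w["ft_torque"])
def sh(n,i,j,x0,y0,x1,y1):
    g=lambda k:cv2.cvtColor(cv2.imread(f"pics/{n}{k}.png"),cv2.COLOR_BGR2GRAY)[y0:y1,x0:x1].astype(np.float32)
    A=g(i);return cv2.phaseCorrelate(A,g(j),cv2.createHanningWindow(A.shape[::-1],cv2.CV_32F))
print("side front corners",sh("side",6,7,375,200,415,270),"bg",sh("side",6,7,300,270,360,340))
f=cv2.imread("pics/side7.png");t=cv2.imread("pics/top7.png")
a=cv2.resize(t[110:210,270:350],None,fx=5,fy=5,interpolation=cv2.INTER_CUBIC)
b=cv2.resize(f[170:270,350:430],None,fx=5,fy=5,interpolation=cv2.INTER_CUBIC)
cv2.imwrite("pics/c7.png",np.hstack([a,b]))
E
```

```text
[-9.714  1.856  2.365] [0.539 0.014 0.029] [0.311 2.159 0.017]
side front corners ((-0.023270934277967115, -0.16631417195935683), 1.059242578347524) bg ((-0.04137974256326871, -0.016570634422016894), 1.0007285199783467)
```

View pics/c7.png

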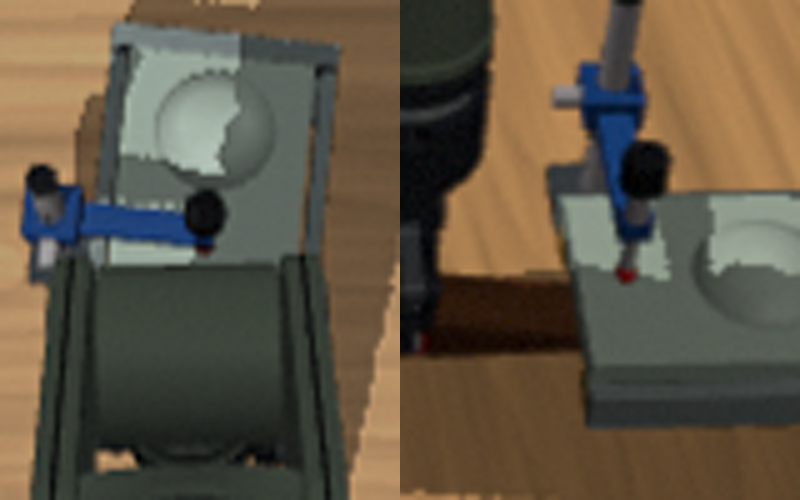

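The picture shows the wedge squarely under the slab's front edge, foot on slab at side (395,224), and a small upward shift of the slab. Estimated lift is about 1 mm, so I keep pushing gently.

>>> step_arm(motion=[[[0.001,-0.0001,0],[0,0,0]],[[0.001,-0.0001,0],[0,0,0]],[[0.001,-0.0001,0],[0,0,0]],[[0,0,0],[0,0,0]]])

```text
time: 17.0
eef_pos: [0.5416, 0.014, 0.0293]
tool_rot: [-3.141, -0.003, -0.093]
wrist_force: [-9.9, 1.7, 3.9]
grip_width: 0.393
grip_force: 60.2
```

>>> step_arm(motion=[[[0.001,-0.0001,0],[0,0,0]],[[0.001,-0.0001,0],[0,0,0]],[[0,0,0],[0,0,0]]])

```text
time: 17.38
eef_pos: [0.5435, 0.0138, 0.0293]
tool_rot: [-3.141, -0.003, -0.093]
wrist_force: [-9.1, 0.9, 2.8]
grip_width: 0.39
grip_force: 60.2
```

Force has levelled at about -9.5 N, so the slab is off its rests. Target is x ≈ 0.5515.

>>> step_arm(motion=[[[0.0012,-0.00011,0],[0,0,0]],[[0.0012,-0.00011,0],[0,0,0]],[[0.0012,-0.00011,0],[0,0,0]],[[0.0012,-0.00011,0],[0,0,0]],[[0.0012,-0.00011,0],[0,0,0]],[[0.001,-0.0001,0],[0,0,0]],[[0.001,-0.0001,0],[0,0,0]],[[0,0,0],[0,0,0]],[[0,0,0],[0,0,0]],[[0,0,0],[0,0,0]]])

```text
time: 18.62
eef_pos: [0.5514, 0.013, 0.0293]
tool_rot: [-3.141, -0.003, -0.093]
wrist_force: [-11.2, 1.6, 3.2]
grip_width: 0.39
grip_force: 60.3
```

```bash
python3 - <<'E'
from h import *
np.set_printoptions(precision=4,suppress=True)
for n in("top","side"): cv2.imwrite(f"pics/{n}8.png",grab_frame(n))
w=get_state();print(w["wrist_force"],w["eef_pos"],w["tool_rot"],w["time"])
f8=cv2.imread("pics/side8.png")
def sh(n,i,j,x0,y0,x1,y1):
    g=lambda k:cv2.cvtColor(cv2.imread(f"pics/{n}{k}.png"),cv2.COLOR_BGR2GRAY)[y0:y1,x0:x1].astype(np.float32)
    A=g(i);return cv2.phaseCorrelate(A,g(j),cv2.createHanningWindow(A.shape[::-1],cv2.CV_32F))
print("slab",sh("side",6,8,382,228,410,262),sh("side",6,7,382,228,410,262),"bg",sh("side",6,8,300,270,360,340))
# front-right top corner: column profiles of slab's lower/right-side top edge
def red(k):
    h=cv2.cvtColor(cv2.imread(f"pics/side{k}.png"),cv2.COLOR_BGR2HSV)[215:235,385:405]
    m=((h[...,0]<6)&(h[...,1]>140));w=m*h[...,1].astype(float);ys,xs=np.nonzero(m);return np.average(ys,weights=w[m])+215,np.average(xs,weights=w[m])+385,m.sum()
for k in(6,7,8):print(k,red(k))
for k in(6,8):print([proj("side",[.653,.005,z]).round(2).tolist() for z in(.034,.037)]);break
crops=[cv2.resize(cv2.imread(f"pics/side{k}.png")[195:265,350:430],None,fx=5,fy=5,interpolation=cv2.INTER_CUBIC) for k in(6,8)]
cv2.imwrite("pics/c8.png",np.hstack(crops))
E
```

```text
[-10.6007   1.774    3.1762] [0.5514 0.013  0.0293] [-3.1411 -0.0025 -0.0932] 18.725
slab ((0.5362973126750337, -0.08803363422713417), 1.0665521484834177) ((0.45258204824554404, -0.012541426347947748), 1.0462816017645378) bg ((-0.05625297404238694, -0.005771729112588275), 0.9688249518473943)
6 (np.float64(224.67918719211823), np.float64(394.5412561576355), np.int64(9))
7 (np.float64(224.47809948032665), np.float64(394.6800296956199), np.int64(7))
8 (np.float64(224.37199582027168), np.float64(394.6771159874608), np.int64(5))
[[393.65, 225.61], [393.79, 224.83]]
```

View pics/c8.png

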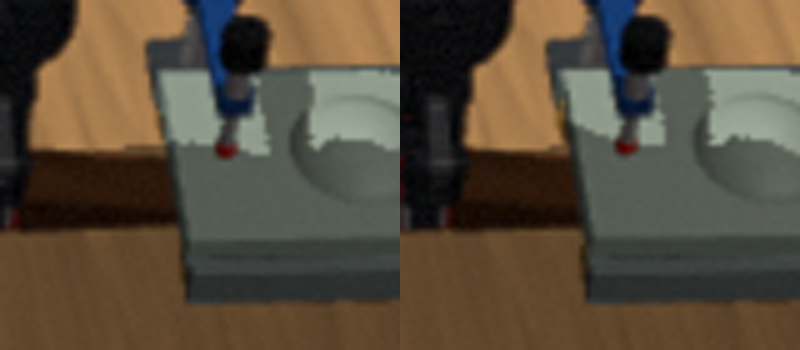

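```bash
python3 - <<'E'
from h import *
np.set_printoptions(precision=2,suppress=True)
def prof(k): 
    g=cv2.cvtColor(cv2.imread(f"pics/side{k}.png"),cv2.COLOR_BGR2GRAY).astype(float)
    return g[234:262,391:403].mean(1), g[234:262,422:434].mean(1)
for k in(6,7,8): print(k,prof(k)[0].round().astype(int).tolist())
x=np.arange(28)
# half-level crossing of the first drop (slab top face -> its side face)
for c in(0,1):
  P=[prof(k)[c] for k in(6,7,8)];hi=P[0][:5].mean();i=[np.flatnonzero(p<hi-8)[0] for p in P]
  print([234+j-1+(p[j-1]-(hi-8))/(p[j-1]-p[j]) for p,j in zip(P,i)])
print(proj("side",[.638,-.05,.034]),proj("side",[.638,-.05,.037]))
E
```

```text
6 [89, 89, 89, 89, 89, 89, 89, 89, 87, 66, 62, 60, 55, 64, 64, 62, 46, 46, 45, 45, 46, 57, 75, 76, 75, 75, 75, 75]
7 [89, 90, 89, 89, 89, 90, 89, 90, 87, 64, 61, 60, 55, 64, 64, 63, 46, 45, 46, 45, 46, 58, 75, 76, 76, 75, 75, 75]
8 [90, 90, 90, 90, 90, 90, 90, 89, 76, 62, 62, 61, 56, 63, 64, 62, 47, 45, 46, 45, 46, 57, 75, 76, 75, 75, 75, 74]
[np.float64(242.298023715415), np.float64(242.27062937062936), np.float64(241.6060975609756)]
[np.float64(241.55260115606936), np.float64(241.5082474226804), np.float64(241.40244897959184)]
[393.42 243.53] [393.57 242.76]
```

Slab edge measurement shows about 2.4 mm of lift. A final 3.5 mm push centres it at about 3 mm.

>>> step_arm(motion=[[[0.0012,-0.00011,0],[0,0,0]],[[0.0012,-0.00011,0],[0,0,0]],[[0.0011,-0.0001,0],[0,0,0]],[[0,0,0],[0,0,0]],[[0,0,0],[0,0,0]],[[0,0,0],[0,0,0]],[[0,0,0],[0,0,0]],[[0,0,0],[0,0,0]]])

```text
time: 19.73
eef_pos: [0.5549, 0.0127, 0.0293]
tool_rot: [-3.141, -0.002, -0.093]
wrist_force: [-11.5, 1.1, 2.9]
grip_width: 0.389
grip_force: 60.3
```

```bash
python3 - <<'E'
from h import *
f=grab_frame("side");cv2.imwrite("pics/side9.png",f);g=cv2.cvtColor(f,cv2.COLOR_BGR2GRAY).astype(float)
print(g[238:248,391:403].mean(1).round(),get_state()["wrist_force"],get_state()["eef_pos"])
print(hand_in())
E
```

```text
[91. 90. 91. 89. 73. 63. 62. 61. 55. 63.] [-9.5873481   1.23971544  3.79214791] [0.55493818 0.01270913 0.02933731]
the job is handed in; nothing more can be done
None
```

I handed the job in, but it returned no verdict: by my measurements the gauge foot is in about 6 mm (before the lift), the slab's front edge is up about 3 mm on the still-gripped wedge, and the arm never went near the mallet, rubbing stone or offcut.

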